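Sweep the foot-care bits into their case and shut it

TASK

The used pumice, wooden toe separator and toenail clippers lying on the teak mat should not be picked up: sweep all three with the fingers off the edge of the mat into the open stainless case that stands against it, and then push the case's lid over until it is fully shut. Lift nothing, and leave the jar, the little polish bottle, the nail brush and the other bathroom things where they stand.

Things in the scene. Friction and masses are not known exactly. Their poses are not given: they have to be found in the camera images.
- mat: Slatted teak bath mat, fixed, 380 (own x) by 300 (own y) by 20 mm high, on the bench; origin at the centre of its underside, z up, so its flat top is at z = 0.020 m. Nine 36 mm wide slats with 7 mm gaps run along its y. Its -y edge (own y = -0.150 m) is the one the case stands against.
- case: Open stainless pedicure case, fixed, its long side against the mat's -y edge with a 3 mm gap and its axes parallel to the mat's: tray 260 (own x) by 110 (own y) by 16 mm high, walls and floor 3 mm. Origin at the centre of its underside. Its rim (z = 0.016 m) is 4 mm below the mat's top. Its +y side faces the mat, the lid is hinged along its -y side.
- case_hinge (a point): Middle of the lid's hinge line, on the case's -y rim: 55 mm toward -y from the case's origin, 16 mm above the bench. The hinge line runs along the case's x.
- case_lid (a joint): Angle of the case's lid in rad: 0 = shut (lying level on the rim), 1.57 = upright, about 1.55 to 1.85 at the start (standing open beyond the tray as seen from the mat), limit 1.95. Stiff hinge: the lid stays wherever it is left and moves with 1 to 3 N at its free edge, so it must be pushed the whole way down.
- lid_edge (a point): Middle of the lid's free edge, on its outer face. The lid is a steel shell 260 mm by 110 mm (hinge to free edge), 20 mm deep outside and 17 mm inside; when shut its outer face is on top, 36 mm above the bench.
- pumice: Small grey pumice block with rounded edges, 46 (own x) by 30 (own y) by 15 mm, 30 g, loose on the mat; origin at its centre.
- separator: Flat wooden toe separator shaped like a comb, 70 (own x) by 34 (own y) by 12 mm thick, 25 g: a solid 13 mm spine along its -y side and four round-ended prongs toward +y (at the start the prongs point roughly at the case). Lies flat, loose on the mat; origin at the centre of that outline and thickness.
- clipper: Steel toenail clippers, 70 (own x) by 15 (own y) by 12 mm, 40 g, lying flat and loose on the mat; origin at their centre.
- jar: Clear acrylic screw-top jar, 60 mm across, 56 mm tall, standing loose on the mat; origin at the centre of its underside. Leave it alone.
- polish: Little nail-polish bottle, 28 mm across, 58 mm tall, standing loose on the mat; origin at the centre of its underside. Leave it alone.
- brush: Wooden nail brush, 85 by 34 by 28 mm, bristles down, loose on the mat; origin at the centre of its underside. Leave it alone.
- lotion: White pump bottle, 52 mm across, 164 mm tall, standing loose on the bench left of the mat; origin at the centre of its underside. Leave it alone.
- file: Wooden foot file, 215 by 46 by 12 mm, lying loose on the bench to the right of the case; origin near its middle on the underside. Leave it alone.

How it is judged:
By the outcome, as a careful person would: the job done as asked, in the order asked, and still so for the second after the job is handed in, with the robot touching nothing.
It also fails if it takes over 72 s, if anything falls off the work surface, if the arm or the gripper's body presses on something with over 40 N, if the wrist force passes 120 N, or if a joint passes its speed limit or range.

ROBOT

A 6-joint arm with a two-finger parallel gripper is mounted at the origin on the work surface. World frame = base frame: x ahead of the robot, y to its left, z up, the work surface at z = 0. Lengths are in m, angles in rad, forces in N, time in s.
With the tool pointing down it reaches from about 0.35 to 0.85 m from the base axis. Payload 8.1 kg.
Tool frame: the origin (TCP) lies at the very end of the fingers, on their centre line; the grasp point (between the pads) lies 19 mm behind it; z points along the fingers, y is the line along which they close (so a half turn about z gives the same grasp; the last joint's range is limited). The gripper opens to 93 mm and grips with 3 to 60 N. Pads are 15 mm wide; open, the fingers measure 128 mm over their backs; the gripper's body (75 mm by 188 mm) begins 65 mm behind the grasp point.
Start: joints at [1.11, 0.13, 1.488, -0, 1.523, -0.085], TCP at [0.22, 0.558, 0.219] pointing down, gripper open.
Joint ranges: [-2.96, 2.96], [-0.89, 2.26], [0.02, 2.5], [-1.34, 4.48], [0, 2.73], [-2.66, 2.66]. Speed limits (rad/s): [2.39, 2.39, 2.79, 3.14, 3.14, 3.14].

INTERFACE

Orientations are given as a rotation vector (axis times angle).
In Python, from plant import robot, imaging gives the robot as it stands.
- The arm moves only by the tool jog_arm, never from a script. Its argument "rows" is a list of rows, each a list of 2 entries, a list of its own where there are three numbers: the shift along the tool's x, y, z each as a share of 0.2 m, from -1 to 1, then the turn, a rotation vector about the tool's x, y, z each as a share of pi/2 rad, from -1 to 1. A call has 1 to 5 rows; each row is the pose to reach, as a shift and turn from the pose commanded when the call began, along the tool's axes at that moment; what a row does not reach only later rows make up. A row lasts 1/10 s, in which the tool goes at most 50 mm and 8.59 degrees, less where a joint would pass 70% of its speed; a pose out of reach is approached as far as the arm can. A call with a number of a shift or a turn outside -1 to 1 is refused whole. A call with a gripper value outside its range is refused whole. "hand" is the closure, from -1 (fully open) to 1 (shut), set as the call begins (left out, the last holds). The fingers move at their own pace and stop on an object; "squeeze" is the grip in N (left out, the last holds). Time passes only in rows, so rows that repeat a pose let the fingers close. It gives the time, the measured TCP pose, the force, the opening and the grip force at its end, in the units of the state.
- robot.read_state(): the state, without advancing time (a new reading comes with each control period).
- imaging.read_camera(name): name is "scene" or "side" or "wrist"; returns a dict with "frame" (420x560x3 uint8, red, green, blue), "vertical_fov" (degrees; the focal length in pixels is half the picture's height over the tangent of half this angle, whatever the lens; pixels are square), "cx", "cy" (the principal point, pixels), "R" (3x3) and "t" (3): a world point X has camera coordinates R X + t. Camera axes: x right, y down, z forward; pixel columns grow to the right and rows downward; lengths in m; the calibration is good to about 2 mm. A picture is of the moment at which its call begins. There is no depth.
- robot.close_job(): hands the job in; it is judged then, once.
The state is a dict: "t": time; "q": joint angles; "dq": joint speeds; "joint_torque": joint torques, N m; "tool_pos": TCP position; "orientation": TCP orientation; "force": force on the tool from outside, world axes, zero at the start; "wrist_torque": the same for the moment, N m; "opening": finger opening in m; "gripper_force": force on a finger pad.
Only numpy, scipy, OpenCV 4.12 (cv2) and the standard library are available. Lean on these libraries where they do the work, as an engineer would, in place of code of your own. Each camera call takes 0.05 s, during which the arm holds its last target. There are 200 camera calls.

## Working session

There is one attempt and no reset: what is moved stays moved. The work goes in short steps, Python scripts to look and compute and a tool call to move; the robot and the scene stay as the last step left them, time stands still between calls to the robot, and variables do not carry over. Pictures are saved under pics/ and viewed, at most 10 in all, crops included, and the job is handed in when it is done.

Besides the shell and the picture viewer there is one more tool, called after "Request:" in YAML: its name, and indented under it one key for each argument. jog_arm: Moves the arm, as the interface text tells. Its arguments: {"type":"object","properties":{"rows":{"type":"array"},"hand":{"type":"number"},"squeeze":{"type":"number"}},"required":["rows"]}

```bash
mkdir -p pics; ls
cat > h.py <<'E'
import numpy as np, cv2
from plant import robot, imaging
def cam(n):
    c=imaging.read_camera(n); c['f']=c['frame'].shape[0]/2/np.tan(np.radians(c['vertical_fov'])/2); return c
def ray(c,u,v,z):
    R=np.array(c['R']);t=np.array(c['t']);o=-R.T@t
    d=R.T@np.array([(u-c['cx'])/c['f'],(v-c['cy'])/c['f'],1]); return o+d*(z-o[2])/d[2]
def proj(c,X):
    p=np.array(c['R'])@np.array(X)+np.array(c['t']); return np.array([c['cx'],c['cy']])+c['f']*p[:2]/p[2]
E
python3 - <<'E'
from h import *
import pickle
C={}
for n in('scene','side','wrist'):
    c=C[n]=cam(n); print(n,c['vertical_fov'],c['f'],-np.array(c['R']).T@np.array(c['t']))
pickle.dump(C,open('c0.pkl','wb'))
bgr=lambda n:cv2.cvtColor(C[n]['frame'],cv2.COLOR_RGB2BGR)
for n in C: cv2.imwrite(f'pics/{n}0.png',cv2.resize(bgr(n),(800,600)))
print(robot.read_state())
E
```

```text
pics
scene 50.4754842320413 445.51073144765945 [1.28218865 0.69162878 0.80414404]
side 46.160964719241456 492.8032161690437 [0.26413799 1.32976744 0.90249428]
wrist 64.69004400149494 331.60995137129567 [0.14579485 0.58565383 0.38475218]
{'t': 0.15, 'q': array([ 1.10958387e+00,  1.30968077e-01,  1.48904266e+00, -2.95480208e-05,
        1.52301190e+00, -8.54147106e-02]), 'dq': array([ 0.00051245, -0.00055432, -0.0046962 ,  0.00221505, -0.00245336,
       -0.0005586 ]), 'joint_torque': array([ 8.26680425e-04, -5.60467386e+01, -4.92340136e+01,  7.67975673e-02,
        3.03716236e-02, -1.33235412e-04]), 'tool_pos': array([0.22000623, 0.55772662, 0.21783271]), 'orientation': array([-5.86765166e-01, -3.08594553e+00,  2.17508919e-03]), 'force': array([-1.44286803,  0.49328681,  0.81791007]), 'wrist_torque': array([-0.00300879, -0.02550401,  0.02011314]), 'gripper_force': 0.0, 'opening': 0.09285532420629401}
```

View pics/scene0.png

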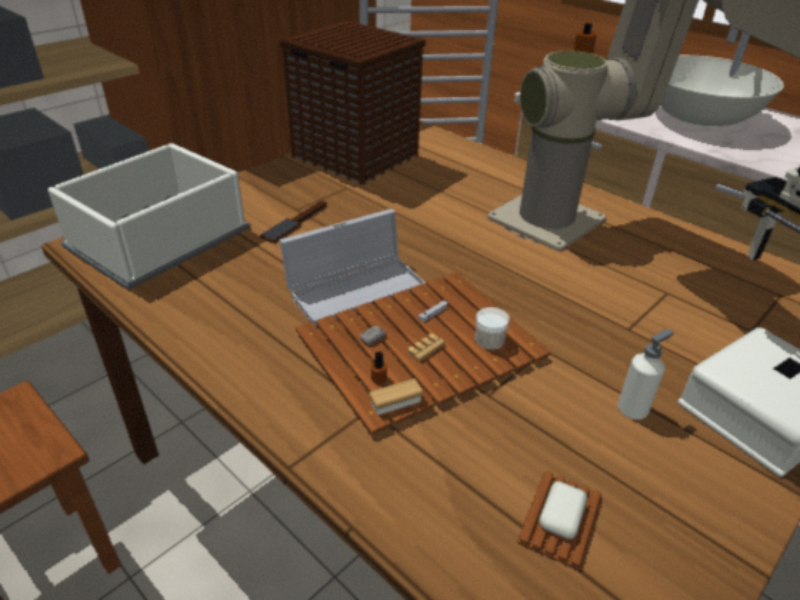

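View pics/side0.png

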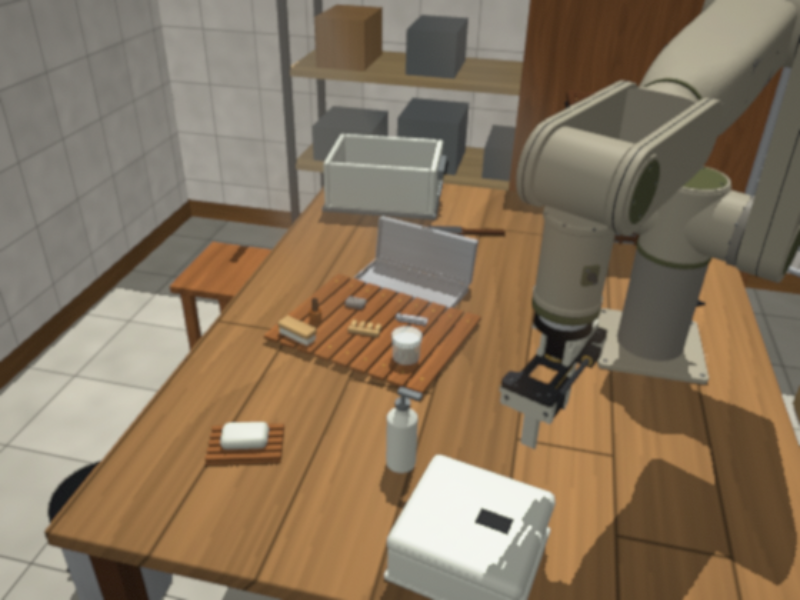

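The scene view, in 800x600 pixels, shows the mat with corners near (298,330), (377,432), (549,354) and (456,273). The case with its upright lid is beyond it. The pumice is at (372,336), the separator at (427,347), the clippers at (434,311), the jar at (491,328), the polish at (378,368) and the brush at (396,397). The side view shows the same layout. Next I'll enlarge both.

Run:
```python
from h import *
import pickle
C=pickle.load(open('c0.pkl','rb'));s=C['scene']
for n,p in dict(L=(298,330),B=(377,432),R=(549,354),T=(456,273)).items(): print(n,ray(s,p[0]*.7,p[1]*.7,.02).round(3))
a=cv2.cvtColor(s['frame'],cv2.COLOR_RGB2BGR)[145:310,190:390]
b=cv2.cvtColor(C['side']['frame'],cv2.COLOR_RGB2BGR)[150:280,180:350]
cv2.imwrite('pics/sc.png',cv2.resize(a,(800,600) if 0 else None,fx=3.6,fy=3.6,interpolation=cv2.INTER_CUBIC))
cv2.imwrite('pics/sd.png',cv2.resize(b,None,fx=4.5,fy=4.5,interpolation=cv2.INTER_CUBIC))
```

```text
L [ 0.736 -0.071  0.02 ]
B [0.806 0.212 0.02 ]
R [0.452 0.303 0.02 ]
T [0.375 0.018 0.02 ]
```

View pics/sc.png

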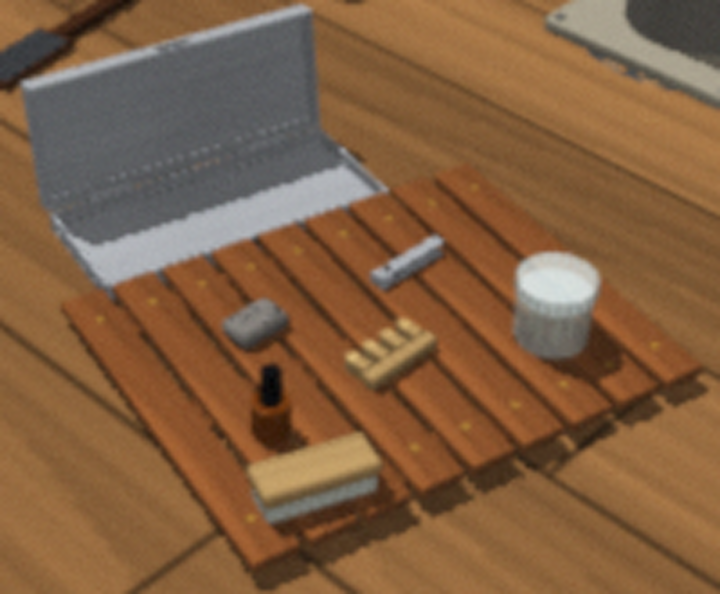

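View pics/sd.png

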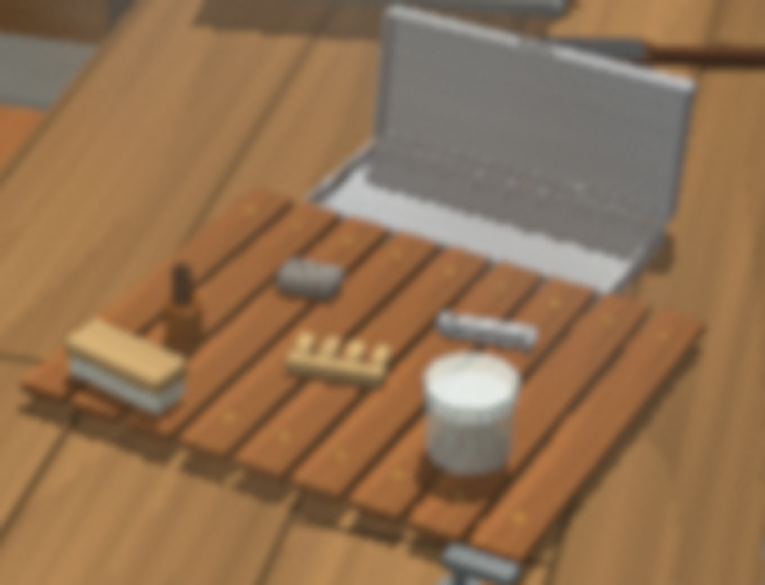

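The enlarged crops show everything clearly. In the scene crop the pumice is at (257,325), the comb spine runs (372,380) to (435,345), and the clippers run (377,280) to (440,245). The jar top is at (558,268), the polish top at (270,370), and the lid edge runs (25,85) to (308,8). The matching points also show in the side crop, so I can triangulate them.

```bash
cat > m.py <<'E'
from h import *
import pickle
C=pickle.load(open('c0.pkl','rb'));s=C['scene'];d=C['side']
S=lambda p,z:ray(s,190+p[0]/3.6,145+p[1]/3.6,z)
D=lambda p,z:ray(d,180+p[0]/4.5,150+p[1]/4.5,z)
m=np.array([[.19,-.15],[.19,.15],[-.19,.15],[-.19,-.15]])
a=np.array([S(p,.02) for p in[(65,306),(257,566),(700,368),(465,168)]])
b=np.array([D(p,.02) for p in[(258,190),(22,385),(520,555),(705,325)]])
def fit(w):
    w=w[:,:2];c=w.mean(0);U,_,V=np.linalg.svd(m.T@(w-c));R=(U@V).T;return R,c,np.abs((w-c)@R-m).max()
for w in(a,b,(a+b)/2):
    R,c,e=fit(w);print(c.round(4),np.degrees(np.arctan2(R[1,0],R[0,0])).round(2),e.round(4))
E
python3 - <<'E'
from m import *
L=lambda X:((X[:2]-c)@R).round(3)
P=dict(pum=((257,323),(312,277),.0275),sp0=((372,380),(290,360),.032),sp1=((435,345),(387,375),.032),prA=((350,358),(305,340),.032),prD=((408,325),(383,350),.032),cl0=((376,277),(440,320),.03),cl1=((441,243),(536,333),.03),jar=((558,268),(472,378),.076),pol=((270,370),(181,266),.078),
 br0=((250,470),(97,320),.048),br1=((362,438),(185,362),.048),br2=((380,462),(160,388),.048),br3=((265,502),(70,348),.048))
P['br0']=((250,470),(97,320),.048)
for k,(p,q,z) in P.items(): print(k,L(S(p,z)),L(D(q,z)))
print('tray near corners',L(S((105,285),.016)),L(S((385,188),.016)),L(D((310,198),.016)),L(D((615,290),.016)))
def M(c_): return np.array([[c_['f'],0,c_['cx']],[0,c_['f'],c_['cy']],[0,0,1]])@np.c_[c_['R'],c_['t']]
for p,q in(((25,85),(390,8)),((308,8),(692,85))):
    X=cv2.triangulatePoints(M(s),M(d),np.array([190+p[0]/3.6,145+p[1]/3.6]),np.array([180+q[0]/4.5,150+q[1]/4.5]))
    X=X[:3,0]/X[3,0];print('lid',X.round(3),L(X))
E
```

```text
[0.5928 0.1137] -14.69 0.0058
[0.5826 0.1107] -14.59 0.0065
[0.5877 0.1122] -14.64 0.0051
pum [ 0.078 -0.048] [ 0.075 -0.055]
sp0 [0.041 0.051] [0.032 0.048]
sp1 [-0.019  0.042] [-0.034  0.03 ]
prA [0.042 0.024] [0.035 0.022]
prD [-0.015  0.014] [-0.017  0.006]
cl0 [-0.026 -0.047] [-0.033 -0.048]
cl1 [-0.094 -0.057] [-0.098 -0.067]
jar [-0.115  0.057] [-0.113  0.06 ]
pol [0.123 0.049] [0.12  0.044]
br0 [0.166 0.098] [0.159 0.091]
br1 [0.087 0.109] [0.079 0.103]
br2 [0.089 0.134] [0.077 0.136]
br3 [0.172 0.127] [0.155 0.128]
tray near corners [ 0.151 -0.156] [-0.108 -0.157] [ 0.143 -0.165] [-0.116 -0.164]
lid [ 0.655 -0.213  0.12 ] [ 0.147 -0.298]
lid [ 0.404 -0.145  0.121] [-0.113 -0.295]
```

Request:
jog_arm:
  rows:
    - [[-0.22, -0.086, 0], [0, 0, 0]]
    - [[-0.44, -0.172, 0], [0, 0, 0]]
    - [[-0.66, -0.26, 0], [0, 0, 0]]
    - [[-0.88, -0.345, 0], [0, 0, 0]]
    - [[-0.88, -0.345, 0], [0, 0, 0]]
  hand: 0.45

```text
t: 0.65
tool_pos: [0.3623, 0.4255, 0.2183]
orientation: [0.595, 3.083, -0.002]
force: [-0.7, 0.8, 0.2]
opening: 0.0573
gripper_force: 0.0
```

Request:
jog_arm:
  rows:
    - [[-0.22, -0.086, 0], [0, 0, 0]]
    - [[-0.44, -0.172, 0], [0, 0, 0]]
    - [[-0.66, -0.26, 0], [0, 0, 0]]
    - [[-0.88, -0.345, 0], [0, 0, 0]]
    - [[-0.88, -0.345, 0], [0, 0, 0]]

```text
t: 1.15
tool_pos: [0.5, 0.297, 0.2182]
orientation: [0.594, 3.084, -0.002]
force: [-0.7, 0.8, 0.0]
opening: 0.0259
gripper_force: 0.0
```

Request:
jog_arm:
  rows:
    - [[-0.22, -0.086, 0], [0, 0, 0]]
    - [[-0.44, -0.172, 0], [0, 0, 0]]
    - [[-0.66, -0.26, 0], [0, 0, 0]]
    - [[-0.88, -0.345, 0], [0, 0, 0]]
    - [[-0.88, -0.345, 0], [0, 0, 0]]

```text
t: 1.65
tool_pos: [0.6377, 0.1685, 0.2172]
orientation: [-0.593, -3.085, 0.003]
force: [-0.6, -0.5, -0.2]
opening: 0.0254
gripper_force: 0.0
```

Request:
jog_arm:
  rows:
    - [[0, 0, 0], [0, 0, 0.46]]
    - [[0, 0, 0], [0, 0, 0.46]]
    - [[0, 0, 0], [0, 0, 0.46]]
    - [[0, 0, 0], [0, 0, 0.46]]
    - [[0, 0, 0], [0, 0, 0.46]]

```text
t: 2.15
tool_pos: [0.6344, 0.1737, 0.2183]
orientation: [-1.646, -2.675, 0.0]
force: [-0.3, 0.5, -0.6]
opening: 0.0258
gripper_force: 0.0
```

Request:
jog_arm:
  rows:
    - [[0, 0, 0], [0, 0, 0.46]]
    - [[0, 0, 0], [0, 0, 0.46]]
    - [[0, 0, 0], [0, 0, 0.46]]
    - [[0, 0, 0], [0, 0, 0.46]]
    - [[0, 0, 0], [0, 0, 0.46]]

```text
t: 2.65
tool_pos: [0.6344, 0.1738, 0.2183]
orientation: [-2.485, -1.92, 0.001]
force: [0.1, -0.3, 0.4]
opening: 0.0254
gripper_force: 0.0
```

Run:
```python
from h import *
import pickle
c=cam('wrist'); pickle.dump(c,open('w1.pkl','wb'))
cv2.imwrite('pics/w1.png',cv2.resize(cv2.cvtColor(c['frame'],cv2.COLOR_RGB2BGR),(800,600),interpolation=cv2.INTER_CUBIC))
from scipy.spatial.transform import Rotation as Q
r=robot.read_state();print(Q.from_rotvec(r['orientation']).as_matrix().round(3),r['q'].round(2))
```

```text
[[ 0.259  0.966 -0.001]
 [ 0.966 -0.259  0.   ]
 [ 0.    -0.001 -1.   ]] [0.19 0.29 1.31 0.   1.54 0.45]
```

View pics/w1.png

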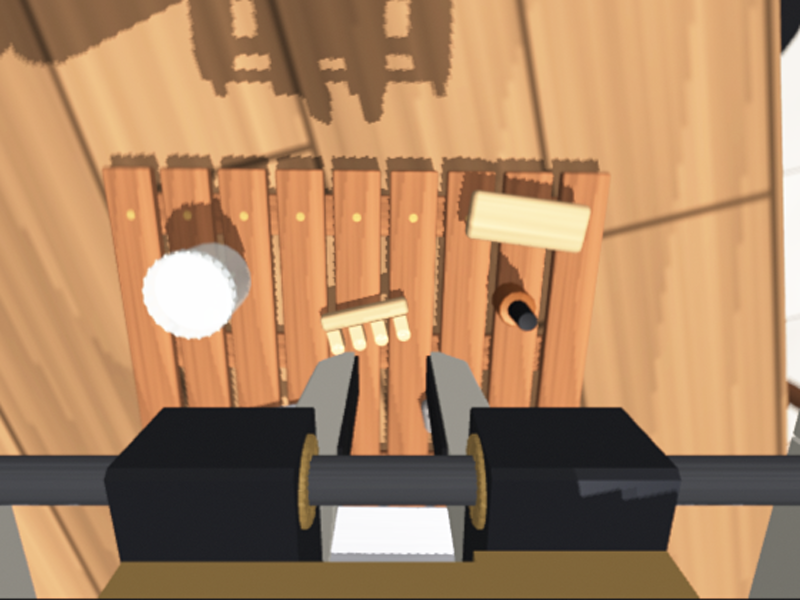

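The wrist view shows the mat's far edge from (105,168) to (609,174). The separator spine runs (322,320) to (407,302) with its prong tips at y about 340-350. The jar top is at (190,294), the polish cap at (523,317), and the pumice is partly hidden at (427,410).

Run:
```python
from m import *
w=pickle.load(open('w1.pkl','rb'))
W=lambda p,z:ray(w,p[0]*.7,p[1]*.7,z)
e0,e1=W((105,168),.02)[:2],W((609,174),.02)[:2]
u=(e1-e0)/np.linalg.norm(e1-e0);v=np.array([-u[1],u[0]])
print('len',np.linalg.norm(e1-e0),'ang',np.degrees(np.arctan2(u[1],u[0])));c=(e0+e1)/2-.15*v;R=np.c_[u,v];print('c',c)
L=lambda X:((X[:2]-c)@R).round(3)
for k,(p,z) in dict(spL=((322,313),.032),spR=((405,297),.032),spLf=((325,329),.032),tip0=((338,354),.032),tip3=((403,340),.032),jar=((190,294),.076),pol=((523,317),.078),b0=((478,192),.048),b1=((590,207),.048),b2=((580,250),.048),b3=((470,235),.048)).items(): print(k,L(W(p,z)))
print('tcp',L(robot.read_state()['tool_pos']))
print('tip as tcp pixel',proj(w,robot.read_state()['tool_pos'])/.7)
```

```text
[0.5928 0.1137] -14.69 0.0058
[0.5826 0.1107] -14.59 0.0065
[0.5877 0.1122] -14.64 0.0051
len 0.37541508841325355 ang -15.240988983952303
c [0.58609142 0.10300595]
spL [-0.028  0.042]
spR [0.037 0.056]
spLf [-0.026  0.029]
tip0 [-0.016  0.008]
tip3 [0.036 0.021]
jar [-0.11   0.069]
pol [0.117 0.056]
b0 [0.086 0.137]
b1 [0.165 0.128]
b2 [0.162 0.098]
b3 [0.082 0.107]
tcp [0.028 0.081]
tip as tcp pixel [394.4007812  369.51320391]
```

Request:
jog_arm:
  rows:
    - [[-0.22, -0.23, 0], [0, 0, 0]]
    - [[-0.44, -0.46, 0], [0, 0, 0]]
    - [[-0.44, -0.46, 0], [0, 0, 0]]
    - [[-0.44, -0.46, 0.1], [0, 0, 0]]
    - [[-0.44, -0.46, 0.25], [0, 0, 0]]

```text
t: 3.2
tool_pos: [0.5252, 0.1104, 0.1707]
orientation: [2.476, 1.929, 0.008]
force: [0.8, 0.0, -0.3]
opening: 0.0257
gripper_force: 0.0
```

Request:
jog_arm:
  rows:
    - [[0, 0, 0.2], [0, 0, 0]]
    - [[0, 0, 0.4], [0, 0, 0]]
    - [[0, 0, 0.6], [0, 0, 0]]
    - [[0, 0, 0.7], [0, 0, 0]]
    - [[0, 0, 0.715], [0, 0, 0]]

```text
t: 3.7
tool_pos: [0.5208, 0.1101, 0.022]
orientation: [-2.475, -1.928, 0.009]
force: [0.6, -0.4, -0.7]
opening: 0.0254
gripper_force: 0.0
```

Run:
```python
from h import *
for n in('scene',):
    c=cam(n); f=cv2.cvtColor(c['frame'],cv2.COLOR_RGB2BGR)[130:310,170:400]
    cv2.imwrite(f'pics/{n}1.png',cv2.resize(f,None,fx=3.3,fy=3.3,interpolation=cv2.INTER_CUBIC))
r=robot.read_state();print(r['tool_pos'].round(4),r['force'].round(1))
```

```text
[0.5223 0.1101 0.0237] [ 0.3  0.1 -0.8]
```

View pics/scene1.png

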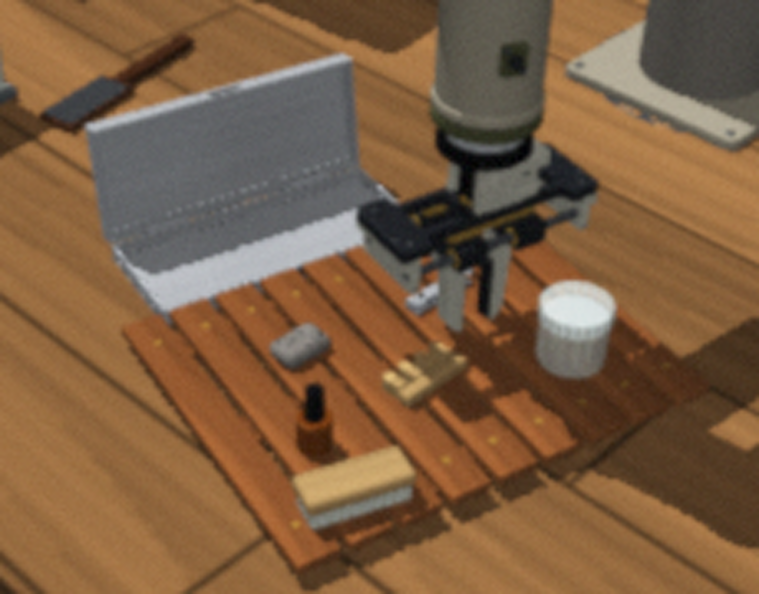

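The fingers stand at about (445-500,310), between the jar and the clippers. The clippers' left end at (410,305) sticks out a bit, so I'll shift slightly and sweep.

Request:
jog_arm:
  rows:
    - [[0, 0.04, -0.005], [0, 0, 0]]
    - [[-0.06, 0.045, -0.005], [0, 0, 0]]
    - [[-0.12, 0.05, -0.005], [0, 0, 0]]
    - [[-0.18, 0.055, -0.005], [0, 0, 0]]
    - [[-0.24, 0.06, -0.005], [0, 0, 0]]

```text
t: 4.25
tool_pos: [0.5243, 0.0585, 0.0273]
orientation: [2.481, 1.926, 0.001]
force: [-0.8, 0.7, 0.7]
opening: 0.0257
gripper_force: 0.3
```

Request:
jog_arm:
  rows:
    - [[-0.06, 0.005, 0], [0, 0, 0]]
    - [[-0.12, 0.01, 0], [0, 0, 0]]
    - [[-0.18, 0.01, 0], [0, 0, 0]]
    - [[-0.24, 0.01, 0], [0, 0, 0]]
    - [[-0.3, 0.01, 0], [0, 0, 0]]

```text
t: 4.75
tool_pos: [0.511, 0.0002, 0.0266]
orientation: [-2.481, -1.927, 0.0]
force: [-0.0, 0.9, 0.9]
opening: 0.0256
gripper_force: 0.2
```

Request:
jog_arm:
  rows:
    - [[-0.06, 0, 0], [0, 0, 0]]
    - [[-0.12, 0, 0], [0, 0, 0]]
    - [[-0.18, 0, 0], [0, 0, 0]]
    - [[-0.24, 0, 0], [0, 0, 0]]
    - [[-0.26, 0, 0], [0, 0, 0]]

```text
t: 5.25
tool_pos: [0.4981, -0.0505, 0.0266]
orientation: [2.482, 1.926, -0.0]
force: [0.5, 0.8, 0.8]
opening: 0.026
gripper_force: 0.0
```

Run:
```python
from h import *
c=cam('scene'); f=cv2.cvtColor(c['frame'],cv2.COLOR_RGB2BGR)[130:310,170:400]
cv2.imwrite('pics/scene2.png',cv2.resize(f,None,fx=3.3,fy=3.3,interpolation=cv2.INTER_CUBIC))
r=robot.read_state();print(r['tool_pos'].round(4),r['force'].round(1))
```

```text
[ 0.4981 -0.0504  0.0266] [-0.2 -0.7  0.1]
```

View pics/scene2.png

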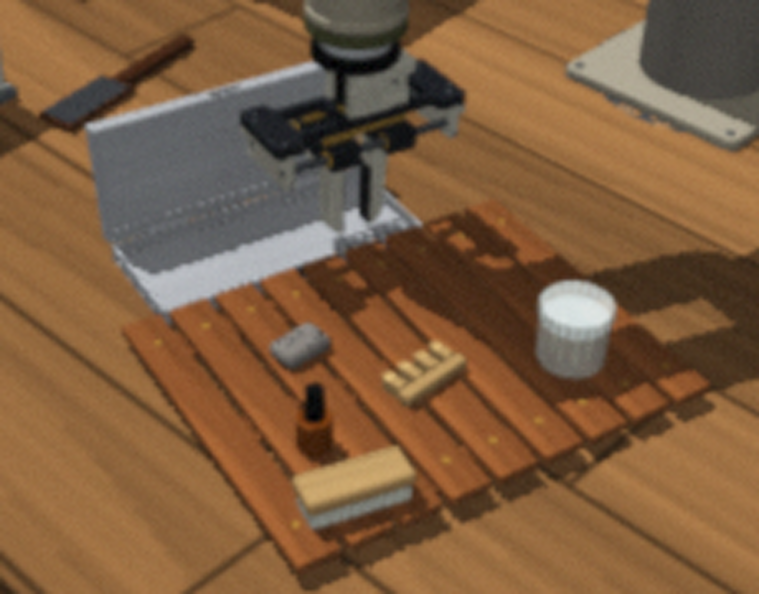

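The clippers have left the mat, and something grey shows just inside the tray's near wall at (370,240). The pumice at (300,347), separator, jar and polish haven't moved. Pumice next.

Request:
jog_arm:
  rows:
    - [[0, 0, -0.2], [0, 0, 0]]
    - [[0, 0, -0.4], [0, 0, 0]]
    - [[0.21, 0.15, -0.4], [0, 0, 0]]
    - [[0.42, 0.3, -0.4], [0, 0, 0]]
    - [[0.63, 0.45, -0.4], [0, 0, 0]]
  hand: 0.75

```text
t: 5.8
tool_pos: [0.6149, 0.0488, 0.1078]
orientation: [2.481, 1.925, 0.003]
force: [0.2, -1.4, 1.0]
opening: 0.0114
gripper_force: 0.0
```

Request:
jog_arm:
  rows:
    - [[0.21, 0.16, 0], [0, 0, 0]]
    - [[0.21, 0.16, 0], [0, 0, 0]]
    - [[0.21, 0.16, 0.2], [0, 0, 0]]
    - [[0.21, 0.16, 0.38], [0, 0, 0]]
    - [[0.21, 0.16, 0.39], [0, 0, 0]]

```text
t: 6.3
tool_pos: [0.6493, 0.0801, 0.0222]
orientation: [-2.476, -1.924, 0.014]
force: [-0.9, -0.5, -0.8]
opening: 0.0116
gripper_force: 0.0
```

Run:
```python
from h import *
c=cam('scene'); f=cv2.cvtColor(c['frame'],cv2.COLOR_RGB2BGR)[130:310,170:400]
a=cv2.resize(f,None,fx=1.75,fy=1.75,interpolation=cv2.INTER_CUBIC)
c=cam('side'); f=cv2.cvtColor(c['frame'],cv2.COLOR_RGB2BGR)[140:290,170:360]
b=cv2.resize(f,(395,315),interpolation=cv2.INTER_CUBIC)
cv2.imwrite('pics/x3.png',np.hstack([a[:315],b]))
r=robot.read_state();print(r['tool_pos'].round(4),r['force'].round(1))
```

```text
[0.6532 0.0801 0.028 ] [-0.3  0.5  1. ]
```

View pics/x3.png

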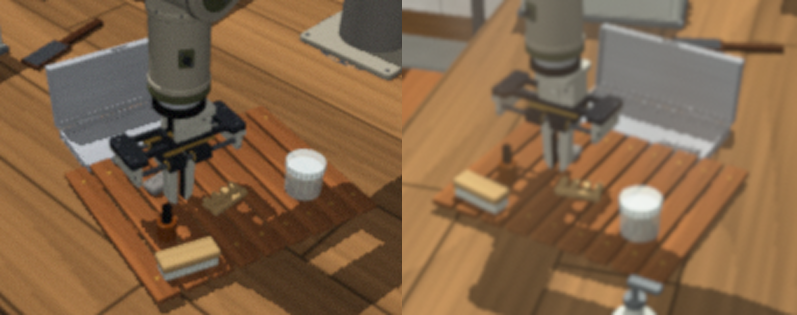

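The fingers stand just behind the pumice in both views. The separator, polish and jar are undisturbed, and no clippers are left on the mat. Now the sweep.

Request:
jog_arm:
  rows:
    - [[-0.06, 0.02, 0.01], [0, 0, 0]]
    - [[-0.12, 0.02, 0.01], [0, 0, 0]]
    - [[-0.18, 0.02, 0.01], [0, 0, 0]]
    - [[-0.24, 0.02, 0.01], [0, 0, 0]]
    - [[-0.3, 0.02, 0.01], [0, 0, 0]]

```text
t: 6.9
tool_pos: [0.6435, 0.0197, 0.0274]
orientation: [2.481, 1.926, 0.001]
force: [0.4, 0.2, 0.8]
opening: 0.0117
gripper_force: 0.2
```

Request:
jog_arm:
  rows:
    - [[-0.06, 0, 0], [0, 0, 0]]
    - [[-0.12, 0, 0], [0, 0, 0]]
    - [[-0.18, 0, 0], [0, 0, 0]]
    - [[-0.24, 0, 0], [0, 0, 0]]
    - [[-0.3, 0, 0], [0, 0, 0]]

```text
t: 7.4
tool_pos: [0.6283, -0.0379, 0.0266]
orientation: [-2.481, -1.927, 0.0]
force: [-0.3, 0.1, -0.7]
opening: 0.0116
gripper_force: 0.2
```

Request:
jog_arm:
  rows:
    - [[-0.06, 0, 0], [0, 0, 0]]
    - [[-0.12, 0, 0], [0, 0, 0]]
    - [[-0.18, 0, 0], [0, 0, 0]]
    - [[-0.23, 0, 0], [0, 0, 0]]
    - [[-0.23, 0, 0], [0, 0, 0]]

```text
t: 7.9
tool_pos: [0.6169, -0.083, 0.0266]
orientation: [2.482, 1.925, -0.0]
force: [0.0, -0.1, -0.7]
opening: 0.0115
gripper_force: 0.0
```

Request:
jog_arm:
  rows:
    - [[0, 0, -0.2], [0, 0, 0]]
    - [[0, 0, -0.4], [0, 0, 0]]
    - [[0.21, -0.18, -0.4], [0, 0, 0]]
    - [[0.42, -0.36, -0.4], [0, 0, 0]]
    - [[0.65, -0.36, -0.4], [0, 0, 0]]
  hand: 0.45

```text
t: 8.4
tool_pos: [0.5756, 0.0587, 0.1057]
orientation: [-2.481, -1.924, 0.004]
force: [0.5, -0.0, -0.2]
opening: 0.0254
gripper_force: 0.0
```

Request:
jog_arm:
  rows:
    - [[0.25, 0, 0], [0, 0, 0]]
    - [[0.5, 0, 0], [0, 0, 0]]
    - [[0.61, 0, 0], [0, 0, 0]]
    - [[0.61, 0, 0], [0, 0, 0]]
    - [[0.61, 0, 0.15], [0, 0, 0]]

```text
t: 8.9
tool_pos: [0.6129, 0.1776, 0.0813]
orientation: [2.476, 1.927, 0.012]
force: [1.9, -0.1, 0.2]
opening: 0.0256
gripper_force: 0.0
```

Request:
jog_arm:
  rows:
    - [[0, 0, 0.1], [0, 0, 0]]
    - [[0, 0, 0.2], [0, 0, 0]]
    - [[0, 0, 0.25], [0, 0, 0]]
    - [[0, 0, 0.25], [0, 0, 0]]

```text
t: 9.3
tool_pos: [0.6078, 0.175, 0.0247]
orientation: [-2.48, -1.925, 0.005]
force: [0.1, -0.1, -0.5]
opening: 0.0254
gripper_force: 0.0
```

Run:
```python
from h import *
c=cam('scene'); f=cv2.cvtColor(c['frame'],cv2.COLOR_RGB2BGR)[130:310,170:400]
a=cv2.resize(f,None,fx=1.75,fy=1.75,interpolation=cv2.INTER_CUBIC)
c=cam('side'); f=cv2.cvtColor(c['frame'],cv2.COLOR_RGB2BGR)[140:290,170:360]
b=cv2.resize(f,(395,315),interpolation=cv2.INTER_CUBIC)
cv2.imwrite('pics/x4.png',np.hstack([a[:315],b]))
r=robot.read_state();print(r['tool_pos'].round(4),r['force'].round(1))
```

```text
[0.6098 0.1756 0.0274] [-0.4 -0.2 -0.3]
```

View pics/x4.png

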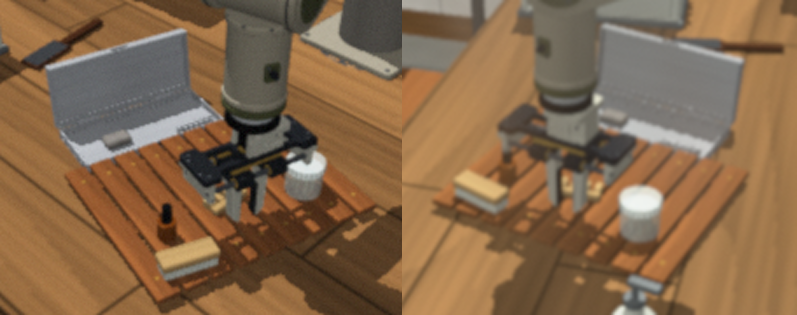

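The pumice is lying in the tray at (118,137) in the left panel and the clippers by the near wall at (197,127). The fingers are behind the separator's spine, clear of the jar. I'll sweep with a small +x drift so it lands between the two.

Request:
jog_arm:
  rows:
    - [[-0.05, 0.02, 0.01], [0, 0, 0]]
    - [[-0.12, 0.025, 0.01], [0, 0, 0]]
    - [[-0.19, 0.03, 0.01], [0, 0, 0]]
    - [[-0.26, 0.035, 0.01], [0, 0, 0]]
    - [[-0.33, 0.04, 0.01], [0, 0, 0]]

```text
t: 9.9
tool_pos: [0.6006, 0.1084, 0.0249]
orientation: [2.482, 1.926, 0.0]
force: [0.2, 0.2, 1.2]
opening: 0.0252
gripper_force: 0.2
```

Request:
jog_arm:
  rows:
    - [[-0.07, 0.005, 0], [0, 0, 0]]
    - [[-0.14, 0.01, 0], [0, 0, 0]]
    - [[-0.21, 0.015, 0], [0, 0, 0]]
    - [[-0.28, 0.02, 0], [0, 0, 0]]
    - [[-0.35, 0.025, 0], [0, 0, 0]]

```text
t: 10.4
tool_pos: [0.588, 0.0398, 0.0246]
orientation: [2.481, 1.927, -0.0]
force: [0.4, 0.1, -1.0]
opening: 0.0257
gripper_force: 0.2
```

Request:
jog_arm:
  rows:
    - [[-0.07, 0.005, 0], [0, 0, 0]]
    - [[-0.14, 0.01, 0], [0, 0, 0]]
    - [[-0.21, 0.015, 0], [0, 0, 0]]
    - [[-0.28, 0.02, 0], [0, 0, 0]]
    - [[-0.35, 0.025, 0], [0, 0, 0]]

```text
t: 10.9
tool_pos: [0.5756, -0.0292, 0.0246]
orientation: [2.481, 1.927, 0.0]
force: [0.7, 0.8, 0.7]
opening: 0.0256
gripper_force: 0.2
```

Request:
jog_arm:
  rows:
    - [[-0.07, 0, 0], [0, 0, 0]]
    - [[-0.14, 0, 0], [0, 0, 0]]
    - [[-0.21, 0, 0], [0, 0, 0]]
    - [[-0.26, 0, 0], [0, 0, 0]]
    - [[-0.26, 0, 0], [0, 0, 0]]

```text
t: 11.4
tool_pos: [0.5626, -0.0799, 0.0246]
orientation: [2.482, 1.925, -0.0]
force: [-0.6, -0.0, -0.1]
opening: 0.0257
gripper_force: 0.1
```

Request:
jog_arm:
  rows:
    - [[0, 0, -0.2], [0, 0, 0]]
    - [[0, 0, -0.4], [0, 0, 0]]
    - [[0.2, 0, -0.6], [0, 0, 0]]
    - [[0.45, 0, -0.8], [0, 0, 0]]
    - [[0.7, 0, -0.8], [0, 0, 0]]
  hand: 1

```text
t: 11.9
tool_pos: [0.5959, 0.0414, 0.1866]
orientation: [2.479, 1.922, 0.009]
force: [1.9, -0.1, -0.2]
opening: 0.0009
gripper_force: 0.0
```

Run:
```python
from h import *
c=cam('scene'); f=cv2.cvtColor(c['frame'],cv2.COLOR_RGB2BGR)[130:310,170:400]
a=cv2.resize(f,None,fx=1.75,fy=1.75,interpolation=cv2.INTER_CUBIC)
c=cam('side'); f=cv2.cvtColor(c['frame'],cv2.COLOR_RGB2BGR)[140:290,170:360]
b=cv2.resize(f,(395,315),interpolation=cv2.INTER_CUBIC)
cv2.imwrite('pics/x5.png',np.hstack([a[:315],b]))
r=robot.read_state();print(r['tool_pos'].round(4),r['force'].round(1))
```

```text
[0.5957 0.0465 0.1846] [-0.1 -0.2 -0.1]
```

View pics/x5.png

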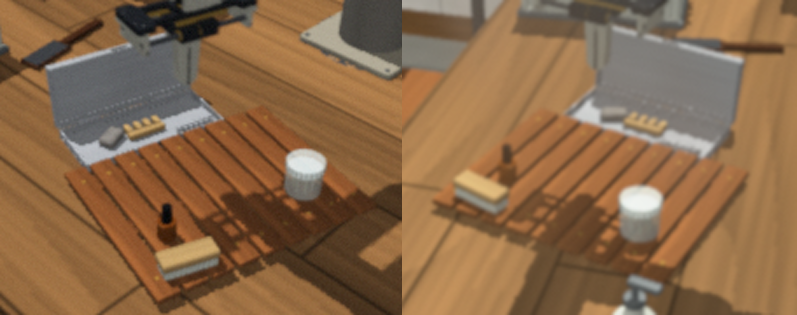

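Everything has landed in the tray: the pumice at (110,137), the separator at (143,127) and the clippers near (195,127) in the left panel. The mat is clear, and the jar, polish and brush haven't moved. The lid is still up. Before moving the arm behind the lid I'll check the clippers, the lid angle and the clearance to the bin numerically.

```bash
python3 - <<'E' | tail -n +4
from m import *
for p in((130,275),(245,228),(65,240)): print('bin',ray(s,p[0]*.7,p[1]*.7,0).round(3))
R,c,e=fit((a+b)/2)
L=lambda X:((X[:2]-c)@R).round(3)
for n in('scene','side'):
    k=cam(n);df=cv2.absdiff(k['frame'],C[n]['frame']).max(2)
    df=((df>35)*255).astype('uint8')
    N,_,st,ce=cv2.connectedComponentsWithStats(df)
    for i in range(1,N):
        q=L(ray(k,*ce[i],.012))
        if st[i,4]>12 and -.14<q[0]<.16 and -.27<q[1]<-.12: print(n,st[i],q)
    np.save(n+'5.npy',k['frame'])
print(robot.read_state()['tool_pos'].round(4))
E
```

```text
bin [ 0.864 -0.485  0.   ]
bin [ 0.573 -0.476  0.   ]
bin [ 0.902 -0.717  0.   ]
scene [226 196  39  20 370] [ 0.044 -0.201]
scene [271 197  21   9  49] [-0.058 -0.168]
side [269 191   8   3  16] [ 0.081 -0.226]
side [265 193  33  13 214] [ 0.031 -0.203]
[0.5935 0.0423 0.1814]
```

The clippers are inside the tray at mat (-0.058,-0.168), and the bin is well clear. Moving behind the lid.

Request:
jog_arm:
  rows:
    - [[-0.2, 0, -0.05], [0, 0, 0]]
    - [[-0.4, -0.03, -0.05], [0, 0, 0]]
    - [[-0.6, -0.03, -0.05], [0, 0, 0]]
    - [[-0.8, -0.03, -0.05], [0, 0, 0]]
    - [[-1, -0.03, -0.05], [0, 0, 0]]

```text
t: 12.6
tool_pos: [0.5362, -0.1538, 0.1902]
orientation: [-2.481, -1.925, 0.002]
force: [1.4, -0.3, -0.5]
opening: 0.0003
gripper_force: 0.0
```

Request:
jog_arm:
  rows:
    - [[-0.2, 0, 0], [0, 0, 0]]
    - [[-0.41, 0, 0], [0, 0, 0]]
    - [[-0.41, 0, 0], [0, 0, 0]]
    - [[-0.41, 0, 0.1], [0, 0, 0]]
    - [[-0.41, 0, 0.25], [0, 0, 0]]

```text
t: 13.1
tool_pos: [0.5181, -0.2325, 0.1421]
orientation: [2.481, 1.922, 0.002]
force: [1.0, 0.6, -1.0]
opening: 0.0003
gripper_force: 0.0
```

Request:
jog_arm:
  rows:
    - [[0, 0, 0.15], [0, 0, 0]]
    - [[0, 0, 0.23], [0, 0, 0]]
    - [[0, 0, 0.23], [0, 0, 0]]
    - [[0, 0, 0.23], [0, 0, 0]]

```text
t: 13.5
tool_pos: [0.5177, -0.231, 0.0957]
orientation: [-2.481, -1.927, 0.0]
force: [-0.7, -0.6, -0.1]
opening: 0.0003
gripper_force: 0.0
```

Run:
```python
from h import *
r=robot.read_state();p=r['tool_pos'];d=p-np.array([.6344,.1738,0])
print(p.round(4),'a',d[:2]@[.966,-.259],'b',d[:2]@[.259,.966],r['force'].round(1),r['q'].round(2))
```

```text
[ 0.5177 -0.231   0.0957] a -0.007844213921686844 b -0.42124848048047403 [-0.7 -0.6 -0.1] [-0.51  0.13  1.71 -0.    1.29 -0.26]
```

Request:
jog_arm:
  rows:
    - [[0.11, 0, 0], [0, 0, 0]]
    - [[0.22, 0, 0], [0, 0, 0]]
    - [[0.29, 0, 0], [0, 0, 0]]
    - [[0.35, 0, -0.005], [0, 0, 0]]
    - [[0.4, 0, -0.015], [0, 0, 0]]

```text
t: 14.0
tool_pos: [0.5383, -0.153, 0.0993]
orientation: [2.48, 1.927, 0.001]
force: [-0.5, -1.8, 0.3]
opening: 0.0001
gripper_force: 0.7
```

Request:
jog_arm:
  rows:
    - [[0.055, 0, 0.01], [0, 0, 0]]
    - [[0.105, 0, 0.02], [0, 0, 0]]
    - [[0.155, 0, 0.04], [0, 0, 0]]
    - [[0.205, 0, 0.06], [0, 0, 0]]
    - [[0.25, 0, 0.095], [0, 0, 0]]

```text
t: 14.5
tool_pos: [0.55, -0.1041, 0.0788]
orientation: [-2.481, -1.927, 0.0]
force: [-0.4, -1.1, 0.7]
opening: 0.0002
gripper_force: 0.5
```

Run:
```python
from h import *
r=robot.read_state();p=r['tool_pos'];d=p-np.array([.6344,.1738,0])
print(p.round(4),'a',d[:2]@[.966,-.259],'b',d[:2]@[.259,.966],r['force'].round(1),r['q'].round(2))
```

```text
[ 0.55   -0.1041  0.0788] a -0.009557722089702948 b -0.2903104896767409 [-0.4 -1.1  0.7] [-0.28  0.13  1.75  0.    1.26 -0.03]
```

Request:
jog_arm:
  rows:
    - [[0.04, 0, 0.035], [0, 0, 0]]
    - [[0.075, 0, 0.08], [0, 0, 0]]
    - [[0.105, 0, 0.12], [0, 0, 0]]
    - [[0.125, 0, 0.16], [0, 0, 0]]
    - [[0.14, 0, 0.2], [0, 0, 0]]

```text
t: 15.0
tool_pos: [0.5568, -0.0774, 0.0385]
orientation: [-2.481, -1.927, 0.0]
force: [-0.4, -1.3, 0.1]
opening: 0.0003
gripper_force: 0.3
```

Request:
jog_arm:
  rows:
    - [[0, 0, 0.005], [0, 0, 0]]
    - [[0, 0, 0.01], [0, 0, 0]]
    - [[0, 0, 0.01], [0, 0, 0]]

```text
t: 15.3
tool_pos: [0.557, -0.078, 0.0374]
orientation: [2.481, 1.927, 0.0]
force: [-0.2, -0.2, -0.1]
opening: 0.0005
gripper_force: 0.0
```

Request:
jog_arm:
  rows:
    - [[0, 0, 0.005], [0, 0, 0]]
    - [[0, 0, 0.01], [0, 0, 0]]
    - [[0, 0, 0.01], [0, 0, 0]]

```text
t: 15.6
tool_pos: [0.5573, -0.0781, 0.0362]
orientation: [2.481, 1.926, 0.001]
force: [-1.7, 0.9, 5.7]
opening: 0.0007
gripper_force: 2.8
```

Request:
jog_arm:
  rows:
    - [[0, 0, 0.005], [0, 0, 0]]
    - [[0, 0, 0.01], [0, 0, 0]]
    - [[0, 0, 0.01], [0, 0, 0]]

```text
t: 15.9
tool_pos: [0.5575, -0.0781, 0.0361]
orientation: [2.481, 1.926, 0.001]
force: [-11.1, 1.5, 22.2]
opening: 0.0004
gripper_force: 10.9
```

The tip stalled at z = 0.036 with 22 N, which matches a fully shut lid. Retreating and checking.

Request:
jog_arm:
  rows:
    - [[0, 0, -0.02], [0, 0, 0]]
    - [[0, 0, -0.15], [0, 0, 0]]
    - [[0, 0, -0.4], [0, 0, 0]]
    - [[0, 0, -0.65], [0, 0, 0]]
    - [[0, 0, -0.9], [0, 0, 0]]

```text
t: 16.4
tool_pos: [0.5564, -0.0778, 0.2151]
orientation: [-2.481, -1.927, 0.0]
force: [1.7, -0.6, -0.4]
opening: 0.0006
gripper_force: 0.0
```

Request:
jog_arm:
  rows:
    - [[-0.1, -0.2, 0], [0, 0, 0]]
    - [[-0.2, -0.4, 0], [0, 0, 0]]
    - [[-0.3, -0.6, 0], [0, 0, 0]]
    - [[-0.3, -0.6, 0], [0, 0, 0]]
    - [[-0.3, -0.6, 0], [0, 0, 0]]

```text
t: 16.9
tool_pos: [0.4256, -0.1066, 0.2138]
orientation: [2.481, 1.924, 0.002]
force: [0.4, -0.1, -0.2]
opening: 0.0005
gripper_force: 0.0
```

```bash
python3 - <<'E' | tail -n +4
from m import *
R,c,e=fit((a+b)/2)
L=lambda X:((X[:2]-c)@R).round(3)
for n in('scene','side'):
    k=cam(n);f=k['frame'].astype(int)
    sat=f.max(2)-f.min(2)
    # lid: bright grey pixels around case; compare with the outline of a lid shut at z=.036
    q=np.array([[.147,-.153],[-.113,-.153],[-.113,-.263],[.147,-.263]])
    pts=np.array([proj(k,[*(c+R@p),.036]) for p in q])
    m_=np.zeros(f.shape[:2],'uint8');cv2.fillPoly(m_,[pts.round().astype(int)],1)
    g=((sat<25)&(f.mean(2)>60)).astype('uint8')
    x,y,w_,h_=cv2.boundingRect(pts.astype(np.float32).reshape(-1,1,2))
    roi=np.zeros_like(g);roi[y-50:y+h_+15,x-15:x+w_+15]=1
    N,lab,st,ce=cv2.connectedComponentsWithStats(g*roi)
    i=1+st[1:,4].argmax();hull=cv2.minAreaRect(np.argwhere(lab==i)[:,::-1].astype(np.float32))
    print(n,'inside grey frac',(g*m_).sum()/m_.sum(),'pred box',(x,y,w_,h_),'blob',st[i])
    ap=cv2.approxPolyDP(cv2.convexHull(np.argwhere(lab==i)[:,::-1].astype(np.int32)),3,True)[:,0]
    print([L(ray(k,*p,.036)).tolist() for p in ap])
    b0=C[n]['frame'];df=cv2.absdiff(k['frame'],b0).max(2)
    for nm,P,z in(('jar',(-.113,.062),.05),('pol',(.12,.047),.05),('brush',(.125,.115),.045)):
        u,v=proj(k,[*(c+R@P),z]).astype(int);print(nm,df[v-6:v+7,u-6:u+7].mean().round(1),end=' ')
    print()
r=robot.read_state();print(r['tool_pos'].round(3),r['force'].round(1))
E
```

```text
scene inside grey frac 0.9567961165048544 pred box (204, 174, 96, 45) blob [ 204  175   94   53 2468]
[[-0.106, -0.156], [-0.087, -0.132], [0.161, -0.121], [0.161, -0.233], [0.147, -0.265], [-0.105, -0.264]]
jar 3.7 pol 3.9 brush 4.0 
side inside grey frac 0.9888475836431226 pred box (245, 176, 84, 35) blob [ 230  126   80   28 1945]
[[0.194, -0.77], [0.101, -0.514], [0.38, -0.415], [0.494, -0.593]]
jar 8.6 pol 7.6 brush 10.3 
[ 0.427 -0.106  0.214] [0.5 0.7 0.9]
```

```bash
python3 -c "
from plant import robot
print(robot.close_job())"
```

```text
the job is handed in; nothing more can be done
None
```

The pumice, toe separator and clippers are swept into the case, its lid is pushed fully shut, and the job is handed in at about 17 s; the jar, polish bottle and nail brush show no movement in the images (the lotion and foot file weren't checked at the end).

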